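# Rewind the slicer's pusher until the drag lets go

### The job

Rewind the pusher of the bench slicer: turn the crank on top of its gear housing clockwise (seen from above) until the drag lets go and the crank suddenly turns freely, stop within half a turn after that, and let go of the crank. Do not turn the crank of the hand mill that stands beside it.

Things in the scene. Friction and masses are not known exactly. Their poses are not given: they have to be found in the camera images.
- crank (a joint): Angle (rad) of the slicer's rewind crank, growing clockwise from above; starts at 0.3 to 3.2, stops at 0 and 12.9. A spring-pressed shoe drags on a strip on the pusher's rack bar: about 5 N at the grip. At 9.0 (within 0.2) the strip has left the shoe, which drops 6 mm behind its end and blocks turning back; then about 1 N. A turn moves the pusher 63 mm towards the housing. No spring-back.
- crank_grip (a point): Centre of the slicer crank's upright black grip, 24 mm across, from 128 to 180 mm above the table (this point: 158). It spins freely on its pin at the end of a 55 mm arm (arm top at 126 mm), so hold it without turning the hand. Slicer: 400 mm long bare steel machine with bed and upright pusher plate; the crank is on the 100 mm high gear housing at its right-hand (-y) end.
- crank_axis (a point): Point on the crank's vertical shaft axis, 158 mm above the table, level with crank_grip and 55 mm from it. It stays still as the crank turns. Its axes are the slicer's: y runs along the bed away from the gear housing, z up; at joint value 0 the crank arm points along x.
- mill_grip (a point): Centre of the 24 mm black ball grip, 153 mm above the table, on the 66 mm crank arm of the hand mill: a round white machine 110 mm across at its foot, standing to the right of the slicer. It is fixed to the table and is to be left alone.

How it is judged:
By the outcome, as a careful person would: the job done as asked, in the order asked, and still so for the second after the job is handed in, with the robot touching nothing.
It also fails if it takes over 58 s, if anything falls off the work surface, if the arm or the gripper's body presses on something with over 40 N, if the wrist force passes 120 N, or if a joint passes its speed limit or range.

### The arm

A 7-joint arm with a two-finger parallel gripper is mounted at the origin on the work surface. World frame = base frame: x ahead of the robot, y to its left, z up, the work surface at z = 0. Lengths are in m, angles in rad, forces in N, time in s.
With the tool pointing down it reaches from about 0.4 to 0.875 m from the base axis. Payload 19.3 kg.
Tool frame: the origin (TCP) lies between the finger pads; the fingertips stand bot.tcp_to_tips ahead of it and the grasp point (between the pads) lies 3 mm ahead of it (bot.tcp_to_tips is the distance from the TCP to the fingertips, in m); x points along the fingers, y is the direction in which the jaws open and shut, and the axes are right-handed (so a half turn about x gives the same grasp; the last joint's range is limited). The gripper opens to 85 mm and grips with 20 to 120 N. Pads are 22 mm wide; open, the fingers measure 114 mm over their backs; the gripper's body (76 mm by 85 mm) begins 54 mm behind the grasp point. The pads swing forward as they close: fully open they stand 13 mm farther back than shut.
Start: joints at [1.065, 0.521, -0.036, 1.599, 0.021, 1.021, -0.113], TCP at [0.264, -0.567, 0.253] pointing down, gripper open.
Joint ranges: [-2.91, 2.91], [-0.3, 2.13], [-1.5, 1.42], [0.17, 2.43], [-1.26, 4.41], [0.16, 1.93], [-2.52, 2.52]. Speed limits (rad/s): [1.89, 1.89, 2.39, 2.39, 3.01, 3.01, 3.01].

### API

Orientations are given as [roll, pitch, yaw] about the fixed x, y, z axes, in that order (R = Rz(yaw) Ry(pitch) Rx(roll)).
In Python, from workcell import bot, eyes gives the robot as it stands. The module is installed in compiled form; this text tells all that it offers.
- The arm moves only by the tool step_arm, never from a script. Its argument "targets" is a list that holds one entry, the list of rows, each a list of 7 numbers: the shift along the tool's x, y, z in cm, then the turn, a rotation vector about the tool's x, y, z in rad, then the opening, from 0 (shut) to 1 (fully open). A call has 1 to 10 rows; each row is the pose to reach, as a shift and turn from the pose measured when the call began, along the tool's axes at that moment; what a row does not reach only later rows make up. A row lasts 1/10 s, in which the tool goes at most 50 mm and 8.59 degrees, less where a joint would pass 70% of its speed; a pose out of reach is approached as far as the arm can. A call with a gripper value outside its range is refused whole. The fingers move at their own pace and stop on an object; "grip_force" is the grip in N (left out, the last holds). Time passes only in rows, so rows that repeat a pose let the fingers close. It gives the time, the measured TCP pose, the force and the opening at its end, in the units of the state.
- bot.observe(): the state, without advancing time (a new reading comes with each control period).
- eyes.grab_frame(name): name is "side" or "top" or "wrist"; returns the picture (480x640x3 uint8, red, green, blue); there is no depth.
- eyes.get_calibration(name): a dict with "fx", "fy", "cx", "cy" (pixels), "camera_from_world" (4x4, takes a point from world to camera coordinates); the wrist camera has in their place "hand_eye" (4x4, takes a point from camera to tool coordinates, whose origin is the TCP and whose axes are the tool frame's). Camera axes: x right, y down, z forward; pixel columns grow to the right and rows downward; lengths in m; the calibration is good to about 2 mm. A picture is of the moment at which its call begins: read the wrist's pose just before it. get_calibration takes no time and is no camera call.
- bot.job_done(): hands the job in, once; it reports no verdict.
The state is a dict: "clock": time; "qpos": joint angles; "qd": joint speeds; "joint_efforts": joint torques, N m; "position": TCP position; "tool_rot": TCP orientation; "force": force on the tool from outside, world axes, zero at the start; "moment": the same for the moment, N m; "grip_width": finger opening in m.
Only numpy, scipy, OpenCV 4.12 (cv2) and the standard library are available. Lean on these libraries where they do the work, as an engineer would, in place of code of your own. Each camera call takes 0.05 s, during which the arm holds its last target.

## Working session

There is one attempt and no reset: what is moved stays moved. The work goes in short steps, Python scripts to look and compute and a tool call to move; the robot and the scene stay as the last step left them, time stands still between calls to the robot, and variables do not carry over. Pictures are saved under pics/ and viewed, and the job is handed in when it is done.

Besides the shell and the picture viewer there is one more tool, called after ">>>" as name(argument=value, ...) on one line, values as JSON. step_arm: Moves the arm, as the interface text tells. Its arguments: {"type":"object","properties":{"targets":{"type":"array","items":{"type":"array","items":{"type":"array","items":{"type":"number"}}}},"grip_force":{"type":"number"}},"required":["targets"]}

```bash
mkdir -p pics
python3 - <<'E'
from workcell import bot, eyes
import cv2,numpy as np
s=bot.observe()
for k in s: print(k,np.round(s[k],4))
print(bot.tcp_to_tips)
for n in ("side","top"):
    f=eyes.grab_frame(n); cv2.imwrite(f"pics/{n}0.png",f[:,:,::-1])
    c=eyes.get_calibration(n); print(n,{k:np.round(v,4).tolist() for k,v in c.items()})
print(eyes.get_calibration("wrist"))
E
```

```text
clock 0.0
qpos [ 1.0648  0.522  -0.0363  1.6     0.0212  1.0211 -0.1128]
qd [ 0.001  -0.0011  0.0002 -0.0006 -0.0004 -0.0008 -0.0007]
joint_efforts [ 6.00000e-04 -9.27102e+01  1.98070e+00 -3.69927e+01  1.81000e-02
  8.40000e-03  1.00000e-04]
position [ 0.2637 -0.5663  0.2527]
tool_rot [-1.5313  1.5697  2.046 ]
force [-0.3119 -0.5373  0.5483]
moment [-0.0122 -0.0016  0.0562]
grip_width 0.0854
0.022
side {'fx': 489.2804, 'fy': 489.2804, 'cx': 326.0644, 'cy': 243.3378, 'camera_from_world': [[-0.843, -0.5376, 0.0177, 0.3757], [-0.3259, 0.4844, -0.8119, 0.353], [0.4279, -0.6902, -0.5835, 0.3654], [0.0, 0.0, 0.0, 1.0]]}
top {'fx': 556.9508, 'fy': 556.9508, 'cx': 307.8338, 'cy': 239.0719, 'camera_from_world': [[-0.0265, -0.9995, 0.0173, -0.1774], [-0.9959, 0.0249, -0.0872, 0.5575], [0.0867, -0.0195, -0.996, 1.0198], [0.0, 0.0, 0.0, 1.0]]}
{'fx': 337.3761422357381, 'fy': 337.3761422357381, 'cx': 322.3028322833575, 'cy': 239.80705739746242, 'hand_eye': array([[ 5.04739869e-04, -2.63783360e-01,  9.64581818e-01,
        -1.20401064e-01],
       [ 9.99999532e-01, -6.63446748e-04, -7.04705222e-04,
         7.09915062e-04],
       [ 8.25838181e-04,  9.64581722e-01,  2.63782901e-01,
        -6.64116536e-02],
       [ 0.00000000e+00,  0.00000000e+00,  0.00000000e+00,
         1.00000000e+00]])}
```

View pics/side0.png

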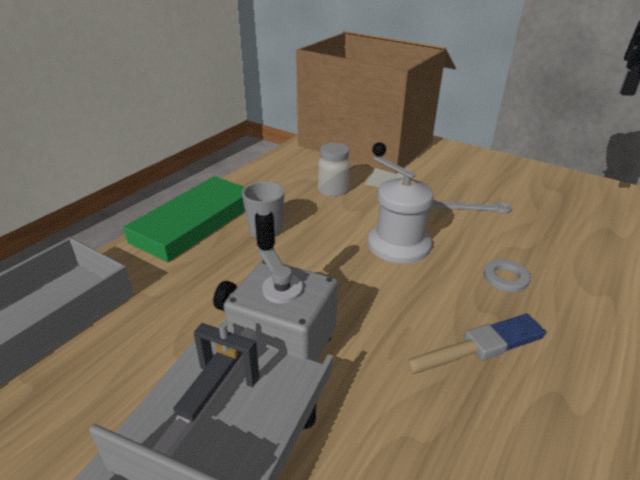

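View pics/top0.png

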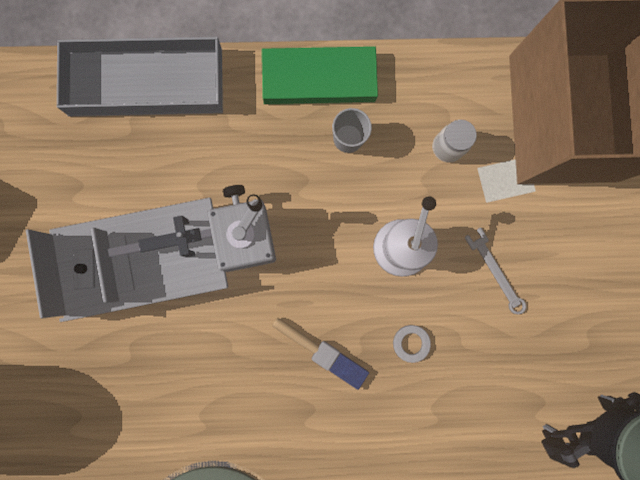

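The top view shows the slicer crank hub at about (240,234) and its grip at (254,202), with a side knob at (233,190). The mill is at (405,247), with its ball at (429,203). In the side view the grip is at (265,230) and the hub at (283,287).

```bash
cat > h.py <<'E'
from workcell import bot, eyes
import cv2,numpy as np
from scipy.spatial.transform import Rotation as R
def ray(n,uv):
    c=eyes.get_calibration(n); M=np.array(c["camera_from_world"]); r=M[:3,:3]
    d=r.T@np.array([(uv[0]-c["cx"])/c["fx"],(uv[1]-c["cy"])/c["fy"],1]); o=-r.T@M[:3,3]; return o,d
def plane(n,uv,z):
    o,d=ray(n,uv); return o+d*(z-o[2])/d[2]
def proj(n,p):
    c=eyes.get_calibration(n); M=np.array(c["camera_from_world"]); q=M[:3,:3]@p+M[:3,3]
    return np.array([c["fx"]*q[0]/q[2]+c["cx"],c["fy"]*q[1]/q[2]+c["cy"]])
def tri(a,b):
    (o1,d1),(o2,d2)=a,b
    t=np.linalg.lstsq(np.stack([d1,-d2],1),o2-o1,rcond=None)[0]
    p,q=o1+t[0]*d1,o2+t[1]*d2; return (p+q)/2,np.linalg.norm(p-q)
def blobs(f,roi,th=45):
    x0,y0,x1,y1=roi; m=(f[y0:y1,x0:x1].max(2)<th).astype(np.uint8)
    n,l,s,c=cv2.connectedComponentsWithStats(m)
    return [(s[i]+np.array([x0,y0,0,0,0]),c[i]+[x0,y0]) for i in range(1,n) if s[i][4]>15]
E
python3 - <<'E'
from h import *
t=cv2.imread("pics/top0.png");s=cv2.imread("pics/side0.png")
for b in blobs(t,(205,170,300,280)):print("top",b)
for b in blobs(s,(190,190,345,440)):print("side",b)
cv2.imwrite("pics/z.png",np.hstack([cv2.resize(t[170:280,200:290],None,fx=5,fy=5,interpolation=2)[:550,:400],cv2.resize(s[200:350,205:345],None,fx=2.85,fy=2.85,interpolation=2)[:427,:399].copy() if 0 else cv2.copyMakeBorder(cv2.resize(s[200:350,205:345],(400,428),interpolation=2),0,122,0,0,0)]))
E
```

```text
side (array([256, 213,  19,  37, 578]), array([265.0017301 , 231.01038062]))
side (array([214, 282,  22,  28, 347]), array([222.87608069, 293.35158501]))
side (array([201, 339,  12,  26, 176]), array([206.3125    , 350.15340909]))
side (array([249, 343,  10,  42, 247]), array([253.70445344, 363.15384615]))
side (array([193, 351,  49,  69, 266]), array([215.64661654, 385.91353383]))
side (array([304, 405,  12,  23, 127]), array([310.83464567, 418.50393701]))
```

View pics/z.png

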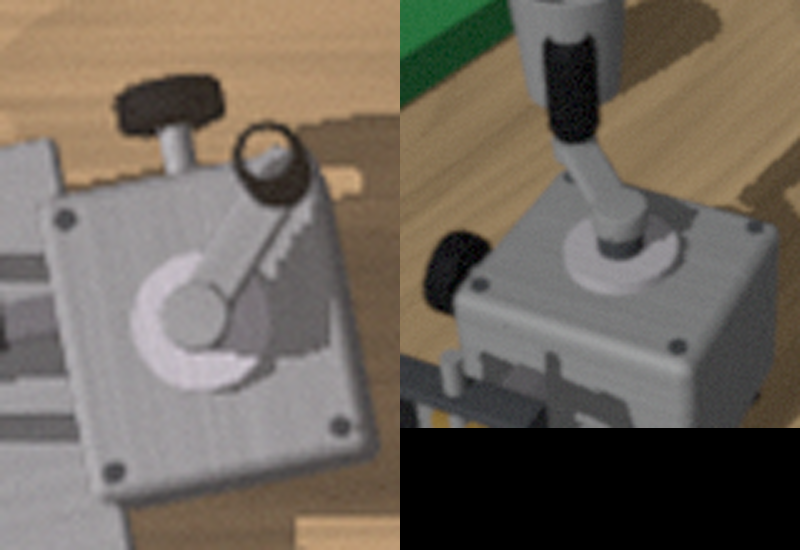

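Run:
```python
from h import *
px=lambda u,v:(200+u/5-.4,170+v/5-.4)
ax=plane("top",px(194,316),.127); print("axis",ax)
gt=plane("top",px(265,153),.180); print("grip top",gt, np.linalg.norm((gt-ax)[:2]))
gs=plane("side",(265,231),.154);print("grip side",gs,np.linalg.norm((gs-ax)[:2]))
p,e=tri(ray("top",px(268,165)),ray("side",(265,231)));print(p,e)
S=[plane("top",px(*q),.1) for q in((65,220),(113,472),(340,427))]
print(S); 
x=S[0]-S[1];y=S[1]-S[2]
print("x yaw",np.arctan2(x[1],x[0]),"y yaw-90",np.arctan2(y[1],y[0])-np.pi/2, np.linalg.norm(x),np.linalg.norm(y),"mid",(S[0]+S[2])/2)
print("reach",np.hypot(*ax[:2]))
m=plane("top",(429,203),.153);print("mill",m, plane("top",(414,243),.14), plane("side",(379,149.5),.153))
for n,z in(("axis",.127),):print(proj("side",np.r_[ax[:2],z]))
g=gt-ax;a=np.arctan2(g[1],g[0]);print("grip az",a)
s=bot.observe();print(R.from_euler("xyz",s["tool_rot"]).as_matrix().round(3))
```

```text
axis [ 0.55754546 -0.07249482  0.127     ]
grip top [ 0.60422614 -0.10165449  0.18      ] 0.05503973285514233
grip side [ 0.60020349 -0.09802382  0.154     ] 0.049713551549539645
[ 0.60394574 -0.10087947  0.15113684] 0.0020363997210304046
[array([ 0.5950797 , -0.02524998,  0.1       ]), array([ 0.50667298, -0.04080326,  0.1       ]), array([ 0.52027768, -0.11966262,  0.1       ])]
x yaw 0.17414664046541348 y yaw-90 0.17083693317527016 0.08976442832597409 0.08002429083957491 mid [ 0.55767869 -0.0724563   0.1       ]
reach 0.5622387726014604
mill [ 0.59686955 -0.39244713  0.153     ] [ 0.53175172 -0.36726799  0.14      ] [ 0.59422252 -0.38872429  0.153     ]
[281.24169653 271.22976238]
grip az -0.5583565175787975
[[-0.     0.422 -0.907]
 [ 0.001 -0.907 -0.422]
 [-1.    -0.001  0.   ]]
```

Measurements agree: the axis is at (0.5577, -0.0725) and the grip at (0.604, -0.1015), 55 mm from it. The housing's yaw is 0.172, so the crank stands at about 0.73 rad. Next I move above the grip.

>>> step_arm(targets=[[[0,-0.8,-1.5,0,0,0,1],[0,-2.5,-4.5,0,0,0,1],[0,-4.5,-8,0,0,0,1],[0,-6.5,-12,0,0,0,1],[0,-8.8,-16,0,0,0,1],[0,-11,-20,0,0,0,1],[0,-13.2,-24,0,0,0,1],[0,-15,-27.5,0,0,0,1],[0,-16.5,-30,0,0,0,1],[0,-17,-31,0,0,0,1]]], grip_force=40)

```text
clock: 1.1
position: [0.4747, -0.2776, 0.2528]
tool_rot: [-1.893, 1.569, 1.689]
force: [-0.9, -0.3, -0.4]
grip_width: 0.0854
```

```bash
cat >> h.py <<'E'
def to(p):
    s=bot.observe(); M=R.from_euler("xyz",s["tool_rot"]).as_matrix()
    print("t",s["clock"],"pos",np.round(s["position"],4),"q",np.round(s["qpos"],2),"F",np.round(s["force"],1),"w",s["grip_width"])
    print("axes\n",M.round(3)); print("shift cm",(100*M.T@(np.array(p)-s["position"])).round(2))
E
python3 -c "
from h import *
to([.604,-.1015,.253])"
```

```text
t 1.1 pos [ 0.4747 -0.2776  0.2528] q [ 0.52  0.41 -0.12  1.8   0.06  0.95 -0.76] F [-0.9 -0.3 -0.4] w 0.08535752839275836
axes
 [[-0.     0.426 -0.905]
 [ 0.002 -0.905 -0.426]
 [-1.    -0.002 -0.001]]
shift cm [  0.02 -10.43 -19.21]
```

>>> step_arm(targets=[[[0,-1,-1.8,0,0,0,1],[0,-2.5,-4.6,0,0,0,1],[0,-4.5,-8.2,0,0,0,1],[0,-6.5,-12,0,0,0,1],[0,-8.5,-15.5,0,0,0,1],[0,-9.8,-18,0,0,0,1],[0,-10.4,-19.2,0,0,0,1],[0,-10.4,-19.2,0,0,0,1],[0,-10.4,-19.2,0,0,0,1]]])

```text
clock: 2.0
position: [0.6034, -0.1029, 0.253]
tool_rot: [-1.398, 1.569, 2.183]
force: [0.2, -0.1, -0.9]
grip_width: 0.0857
```

```bash
python3 -c "
from h import *
to([.604,-.1015,.161])
s=bot.observe();M=R.from_euler('xyz',s['tool_rot']).as_matrix()
f=eyes.grab_frame('wrist');cv2.imwrite('pics/w1.png',f[:,:,::-1])
c=eyes.get_calibration('wrist');H=c['hand_eye']
for p in([.604,-.1015,.18],[.604,-.1015,.128],[.5577,-.0725,.128]):
  q=M.T@(np.array(p)-s['position']);q=H[:3,:3].T@(q-H[:3,3]);print(c['fx']*q[0]/q[2]+c['cx'],c['fy']*q[1]/q[2]+c['cy'])
"
```

```text
t 2.0 pos [ 0.6034 -0.1029  0.253 ] q [ 0.18  0.5  -0.16  1.63  0.09  1.02 -1.14] F [ 0.2 -0.1 -0.9] w 0.08574339509579475
axes
 [[-0.001  0.425 -0.905]
 [ 0.001 -0.905 -0.425]
 [-1.    -0.002  0.   ]]
shift cm [ 9.2  -0.08 -0.12]
319.93117289624354 259.57694742923894
320.54837747244005 237.42451495682093
261.437793081922 274.2713233014862
```

View pics/w1.png

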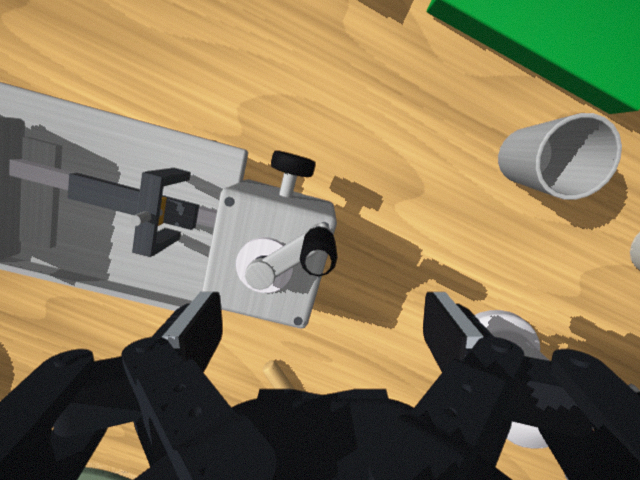

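The wrist view shows the grip top at (320,262) and the hub at (261,273), within 3 px of the prediction. I descend and close.

>>> step_arm(targets=[[[1.5,-0.1,-0.1,0,0,0,1],[3.5,-0.1,-0.1,0,0,0,1],[5.5,-0.1,-0.1,0,0,0,1],[7.5,-0.1,-0.1,0,0,0,1],[8.8,-0.1,-0.1,0,0,0,1],[9.2,-0.1,-0.1,0,0,0,1],[9.2,-0.1,-0.1,0,0,0,1],[9.2,-0.1,-0.1,0,0,0,0.5],[9.2,-0.1,-0.1,0,0,0,0.3],[9.2,-0.1,-0.1,0,0,0,0]]])

```text
clock: 3.05
position: [0.604, -0.1019, 0.1617]
tool_rot: [-2.107, 1.57, 1.473]
force: [-0.4, 0.3, 0.4]
grip_width: 0.0439
```

>>> step_arm(targets=[[[0,0,0,0,0,0,0],[0,0,0,0,0,0,0],[0,0,0,0,0,0,0],[0,0,0,0,0,0,0],[0,0,0,0,0,0,0]]])

```text
clock: 3.55
position: [0.6039, -0.1017, 0.1622]
tool_rot: [-2.119, 1.57, 1.461]
force: [-4.3, 2.0, 7.3]
grip_width: 0.0228
```

```bash
cat >> h.py <<'E'
C=np.array([.5577,-.0725])
def turn(th1,n=10,r=.055,a0=None):
    s=bot.observe(); M=R.from_euler("xyz",s["tool_rot"]).as_matrix(); p=s["position"]
    d=p[:2]-C; th0=.172-np.arctan2(d[1],d[0])
    print("t",s["clock"],"pos",p.round(4),"th0(mod 2pi)",th0%6.2832,"r",np.hypot(*d),"F",s["force"].round(1) if hasattr(s["force"],"round") else s["force"],"w",s["grip_width"],"q",np.round(s["qpos"],2))
    th0+=2*np.pi*round((( a0 if a0 is not None else th0)-th0)/(2*np.pi))
    for th in np.linspace(th0,th1,n+1)[1:]:
        a=.172-th; q=np.r_[C+r*np.array([np.cos(a),np.sin(a)]),.161]
        v=100*M.T@(q-p); print(round(th,2),v.round(1).tolist())
E
python3 -c "
from h import *
turn(1.6)"
```

```text
t 3.55 pos [ 0.6039 -0.1017  0.1622] th0(mod 2pi) 0.7359198249549448 r 0.054685298491296504 F [-4.3  2.   7.3] w 0.022761593531710412 q [ 0.18  0.61 -0.15  1.71  0.12  0.83 -1.16]
0.82 [0.1, 0.3, 0.4]
0.91 [0.1, 0.5, 0.8]
1.0 [0.1, 0.6, 1.3]
1.08 [0.1, 0.8, 1.7]
1.17 [0.1, 0.8, 2.2]
1.25 [0.1, 0.9, 2.7]
1.34 [0.1, 0.9, 3.1]
1.43 [0.1, 0.8, 3.6]
1.51 [0.1, 0.8, 4.1]
1.6 [0.1, 0.7, 4.5]
```

Gripped: the opening of 22.8 mm fits a 24 mm grip. I start turning gently.

>>> step_arm(targets=[[[0,0.3,0.4,0,0,0,0],[0,0.5,0.8,0,0,0,0],[0,0.6,1.3,0,0,0,0],[0,0.8,1.7,0,0,0,0],[0,0.8,2.2,0,0,0,0],[0,0.9,2.7,0,0,0,0],[0,0.9,3.1,0,0,0,0],[0,0.8,3.6,0,0,0,0],[0,0.8,4.1,0,0,0,0],[0,0.7,4.5,0,0,0,0]]])

```text
clock: 4.55
position: [0.5663, -0.1242, 0.1623]
tool_rot: [-2.109, 1.566, 1.473]
force: [1.2, 16.5, 0.8]
grip_width: 0.0231
```

```bash
python3 -c "
from h import *
turn(3.0,a0=1.6)
f=eyes.grab_frame('top');cv2.imwrite('pics/top1.png',f[:,:,::-1])
"
```

```text
t 4.55 pos [ 0.5663 -0.1242  0.1623] th0(mod 2pi) 1.5780775948081731 r 0.052418161705258454 F [ 1.2 16.5  0.8] w 0.023097807338112737 q [ 0.23  0.56 -0.16  1.8   0.11  0.79 -1.12]
1.72 [0.1, -0.0, 0.8]
1.86 [0.1, -0.4, 1.5]
2.0 [0.1, -0.8, 2.1]
2.15 [0.1, -1.4, 2.7]
2.29 [0.1, -2.0, 3.2]
2.43 [0.1, -2.7, 3.5]
2.57 [0.1, -3.4, 3.8]
2.72 [0.1, -4.2, 4.0]
2.86 [0.1, -5.0, 4.1]
3.0 [0.1, -5.7, 4.0]
```

View pics/top1.png

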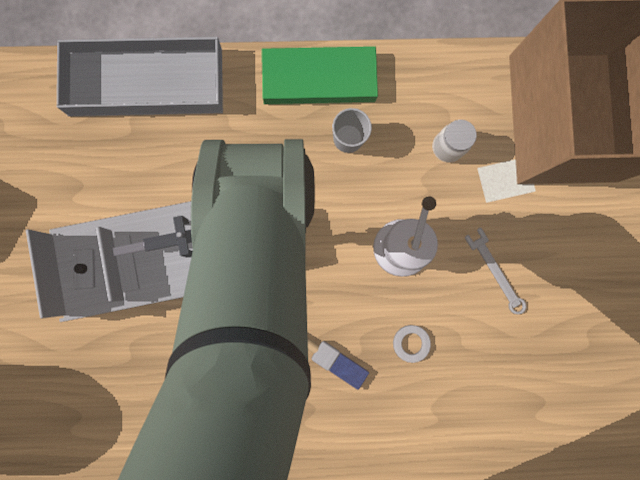

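The pusher plate has moved right (95→103 px), so the crank is following. The 16 N pull inward suggests the true axis sits about 2 mm further in +y, so I shift the centre a little.

```bash
sed -i 's/^C=.*/C=np.array([.5577,-.0700])/' h.py; python3 -c "
from h import *
turn(3.0,a0=1.6)
"
```

```text
t 4.6 pos [ 0.5658 -0.1243  0.1623] th0(mod 2pi) 1.5953567665971449 r 0.05489814708163243 F [-0.5 17.   2.3] w 0.022959675225128394 q [ 0.23  0.56 -0.16  1.8   0.11  0.79 -1.12]
1.74 [0.1, -0.3, 0.7]
1.88 [0.1, -0.6, 1.4]
2.02 [0.1, -1.1, 2.0]
2.16 [0.1, -1.6, 2.6]
2.3 [0.1, -2.3, 3.0]
2.44 [0.1, -2.9, 3.4]
2.58 [0.1, -3.7, 3.7]
2.72 [0.1, -4.4, 3.8]
2.86 [0.1, -5.2, 3.9]
3.0 [0.1, -6.0, 3.9]
```

>>> step_arm(targets=[[[0,-0.3,0.7,0,0,0,0],[0,-0.6,1.4,0,0,0,0],[0,-1.1,2.0,0,0,0,0],[0,-1.6,2.6,0,0,0,0],[0,-2.3,3.0,0,0,0,0],[0,-2.9,3.4,0,0,0,0],[0,-3.7,3.7,0,0,0,0],[0,-4.4,3.8,0,0,0,0],[0,-5.2,3.9,0,0,0,0],[0,-6.0,3.9,0,0,0,0]]])

```text
clock: 5.6
position: [0.5065, -0.0861, 0.1626]
tool_rot: [-2.737, 1.564, 0.846]
force: [20.5, 2.1, -20.3]
grip_width: 0.0231
```

```bash
python3 -c "
from h import *
turn(4.6,a0=3)
"
```

```text
t 5.6 pos [ 0.5065 -0.0861  0.1626] th0(mod 2pi) 3.0091628372134696 r 0.05365882756452574 F [ 20.5   2.1 -20.3] w 0.023052601927957442 q [ 0.19  0.47 -0.17  1.97  0.11  0.7  -1.18]
3.17 [0.2, -0.9, -0.1]
3.33 [0.2, -1.7, -0.4]
3.49 [0.2, -2.4, -0.8]
3.65 [0.2, -3.1, -1.4]
3.8 [0.2, -3.7, -2.0]
3.96 [0.2, -4.1, -2.8]
4.12 [0.2, -4.5, -3.6]
4.28 [0.2, -4.7, -4.4]
4.44 [0.2, -4.8, -5.3]
4.6 [0.2, -4.7, -6.2]
```

```bash
sed -i 's/^C=.*/C=np.array([.5590,-.0700])/' h.py; python3 -c "
from h import *
turn(4.6,a0=3)
"
```

```text
t 5.6 pos [ 0.5065 -0.0861  0.1626] th0(mod 2pi) 3.0162607284353133 r 0.05490043392797591 F [ 20.5   2.1 -20.3] w 0.023052601927957442 q [ 0.19  0.47 -0.17  1.97  0.11  0.7  -1.18]
3.17 [0.2, -0.8, -0.2]
3.33 [0.2, -1.7, -0.5]
3.49 [0.2, -2.4, -1.0]
3.65 [0.2, -3.1, -1.5]
3.81 [0.2, -3.6, -2.2]
3.97 [0.2, -4.1, -2.9]
4.12 [0.2, -4.4, -3.7]
4.28 [0.2, -4.6, -4.6]
4.44 [0.2, -4.7, -5.4]
4.6 [0.2, -4.6, -6.3]
```

>>> step_arm(targets=[[[0.1,-0.8,-0.2,0,0,0,0],[0.1,-1.7,-0.5,0,0,0,0],[0.1,-2.4,-1.0,0,0,0,0],[0.1,-3.1,-1.5,0,0,0,0],[0.1,-3.6,-2.2,0,0,0,0],[0.1,-4.1,-2.9,0,0,0,0],[0.1,-4.4,-3.7,0,0,0,0],[0.1,-4.6,-4.6,0,0,0,0],[0.1,-4.7,-5.4,0,0,0,0],[0.1,-4.6,-6.3,0,0,0,0]]])

```text
clock: 6.6
position: [0.5432, -0.0167, 0.1623]
tool_rot: [-2.486, 1.564, 1.097]
force: [-5.2, 3.5, 8.4]
grip_width: 0.0227
```

```bash
python3 -c "
from h import *
turn(6.2,a0=4.6)
"
```

```text
t 6.6 pos [ 0.5432 -0.0167  0.1623] th0(mod 2pi) 4.596984342874511 r 0.05557809788535864 F [-5.2  3.5  8.4] w 0.02273300159774045 q [ 0.05  0.51 -0.17  1.89  0.12  0.74 -1.31]
4.76 [0.1, 0.3, -0.8]
4.92 [0.1, 0.6, -1.7]
5.08 [0.1, 1.1, -2.4]
5.24 [0.1, 1.6, -3.1]
5.4 [0.1, 2.3, -3.6]
5.56 [0.1, 3.1, -4.1]
5.72 [0.1, 3.9, -4.4]
5.88 [0.1, 4.8, -4.6]
6.04 [0.1, 5.6, -4.6]
6.2 [0.1, 6.5, -4.6]
```

>>> step_arm(targets=[[[0,0.3,-0.8,0,0,0,0],[0,0.6,-1.7,0,0,0,0],[0,1.1,-2.4,0,0,0,0],[0,1.6,-3.1,0,0,0,0],[0,2.3,-3.6,0,0,0,0],[0,3.1,-4.1,0,0,0,0],[0,3.9,-4.4,0,0,0,0],[0,4.8,-4.6,0,0,0,0],[0,5.6,-4.6,0,0,0,0],[0,6.5,-4.6,0,0,0,0]]])

```text
clock: 7.6
position: [0.613, -0.0558, 0.1623]
tool_rot: [-2.467, 1.564, 1.117]
force: [-5.4, 2.4, 6.4]
grip_width: 0.0231
```

```bash
python3 -c "
from h import *
turn(7.7,a0=6.2)
f=eyes.grab_frame('top');cv2.imwrite('pics/top2.png',f[:,:,::-1])
"
```

```text
t 7.6 pos [ 0.613  -0.0558  0.1623] th0(mod 2pi) 6.197419189150092 r 0.05579935385772511 F [-5.4  2.4  6.4] w 0.023058335468409272 q [ 0.11  0.61 -0.16  1.7   0.12  0.83 -1.23]
6.35 [0.1, 0.8, 0.3]
6.5 [0.1, 1.5, 0.6]
6.65 [0.1, 2.2, 1.1]
6.8 [0.1, 2.9, 1.6]
6.95 [0.1, 3.4, 2.2]
7.1 [0.1, 3.8, 2.9]
7.25 [0.1, 4.2, 3.7]
7.4 [0.1, 4.4, 4.5]
7.55 [0.1, 4.5, 5.3]
7.7 [0.1, 4.4, 6.1]
```

View pics/top2.png

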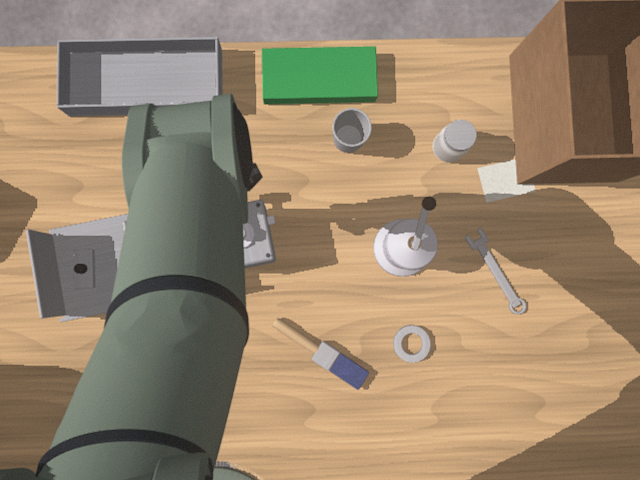

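The arm hides the pusher, but its old spot near (103,260) is now bare or covered and the pose tracks the circle with small forces. I continue.

>>> step_arm(targets=[[[0,0.8,0.3,0,0,0,0],[0,1.5,0.6,0,0,0,0],[0,2.2,1.1,0,0,0,0],[0,2.9,1.6,0,0,0,0],[0,3.4,2.2,0,0,0,0],[0,3.8,2.9,0,0,0,0],[0,4.2,3.7,0,0,0,0],[0,4.4,4.5,0,0,0,0],[0,4.5,5.3,0,0,0,0],[0,4.4,6.1,0,0,0,0]]])

```text
clock: 8.65
position: [0.5764, -0.122, 0.1622]
tool_rot: [-2.386, 1.563, 1.196]
force: [-1.7, 15.8, 9.1]
grip_width: 0.023
```

```bash
python3 -c "
from h import *
turn(8.6,a0=7.7,n=6)
"
```

```text
t 8.65 pos [ 0.5764 -0.122   0.1622] th0(mod 2pi) 1.4191724150469918 r 0.054834915689747424 F [-1.7 15.8  9.1] w 0.02296524527553069 q [ 0.23  0.58 -0.16  1.77  0.11  0.8  -1.12]
7.85 [0.1, -0.1, 0.8]
8.0 [0.1, -0.4, 1.6]
8.15 [0.1, -0.8, 2.3]
8.3 [0.1, -1.3, 3.0]
8.45 [0.1, -1.9, 3.5]
8.6 [0.1, -2.5, 4.0]
```

>>> step_arm(targets=[[[0,-0.1,0.8,0,0,0,0],[0,-0.4,1.6,0,0,0,0],[0,-0.8,2.3,0,0,0,0],[0,-1.3,3.0,0,0,0,0],[0,-1.9,3.5,0,0,0,0],[0,-2.5,4.0,0,0,0,0]]])

```text
clock: 9.25
position: [0.5302, -0.1162, 0.1624]
tool_rot: [-2.586, 1.561, 0.998]
force: [8.7, 8.3, -2.4]
grip_width: 0.0226
```

```bash
cat >> h.py <<'E'
def tang():
    s=bot.observe();d=s["position"][:2]-C;d=d/np.hypot(*d);F=np.array(s["force"][:2])
    print("tangential (cw+)",F@[d[1],-d[0]],"radial",F@d)
E
python3 -c "
from h import *
turn(9.5,a0=8.6,n=9);tang()
"
```

```text
t 9.25 pos [ 0.5302 -0.1162  0.1624] th0(mod 2pi) 2.3001410059438085 r 0.0544663065107357 F [ 8.7  8.3 -2.4] w 0.0225813153119136 q [ 0.24  0.51 -0.17  1.9   0.11  0.74 -1.12]
8.69 [0.1, -0.5, 0.3]
8.79 [0.1, -1.0, 0.6]
8.89 [0.1, -1.5, 0.7]
8.99 [0.1, -2.0, 0.8]
9.09 [0.1, -2.6, 0.9]
9.19 [0.1, -3.2, 0.9]
9.3 [0.1, -3.7, 0.9]
9.4 [0.2, -4.3, 0.8]
9.5 [0.2, -4.8, 0.6]
tangential (cw+) -2.9943624476917132 radial -11.671207042868112
```

Now shorter calls, to catch the force drop.

>>> step_arm(targets=[[[0,-0.5,0.3,0,0,0,0],[0,-1.0,0.6,0,0,0,0],[0,-1.3,0.65,0,0,0,0]]])

```text
clock: 9.55
position: [0.5191, -0.1069, 0.1624]
tool_rot: [-2.687, 1.56, 0.897]
force: [5.3, 4.4, -3.7]
grip_width: 0.0229
```

```bash
python3 -c "
from h import *
turn(9.3,a0=8.85,n=5);tang()
"
```

```text
t 9.55 pos [ 0.5191 -0.1069  0.1624] th0(mod 2pi) 2.5665249849811542 r 0.05434483046384145 F [ 5.3  4.4 -3.7] w 0.02289394727372824 q [ 0.23  0.5  -0.17  1.93  0.11  0.72 -1.14]
8.94 [0.1, -0.5, 0.2]
9.03 [0.1, -0.9, 0.3]
9.12 [0.1, -1.4, 0.3]
9.21 [0.1, -1.9, 0.3]
9.3 [0.2, -2.4, 0.3]
tangential (cw+) -0.3170790884127557 radial -6.871505849948592
```

>>> step_arm(targets=[[[0,-0.5,0.2,0,0,0,0],[0,-0.9,0.3,0,0,0,0],[0,-1.4,0.3,0,0,0,0],[0,-1.9,0.3,0,0,0,0],[0,-2.4,0.3,0,0,0,0]]])

```text
clock: 10.05
position: [0.5069, -0.0867, 0.1625]
tool_rot: [-2.816, 1.559, 0.767]
force: [11.6, 2.8, -9.6]
grip_width: 0.0229
```

```bash
python3 -c "
from h import *
turn(10.3,a0=9.3,n=10);tang()
"
```

```text
t 10.05 pos [ 0.5069 -0.0867  0.1625] th0(mod 2pi) 3.002572791037502 r 0.054726499913794184 F [11.6  2.8 -9.6] w 0.02285951535436528 q [ 0.19  0.47 -0.18  1.97  0.11  0.7  -1.18]
9.39 [0.2, -0.6, -0.1]
9.49 [0.2, -1.1, -0.2]
9.59 [0.2, -1.6, -0.4]
9.69 [0.2, -2.1, -0.7]
9.79 [0.2, -2.6, -1.0]
9.89 [0.2, -3.0, -1.4]
10.0 [0.2, -3.4, -1.8]
10.1 [0.2, -3.7, -2.2]
10.2 [0.2, -4.0, -2.7]
10.3 [0.2, -4.3, -3.2]
tangential (cw+) -0.9081099478762531 radial -11.898488590382193
```

>>> step_arm(targets=[[[0.1,-0.6,-0.1,0,0,0,0],[0.1,-1.1,-0.2,0,0,0,0],[0.1,-1.6,-0.4,0,0,0,0],[0.1,-2.1,-0.7,0,0,0,0],[0.1,-2.6,-1.0,0,0,0,0],[0.1,-3.0,-1.4,0,0,0,0],[0.1,-3.4,-1.8,0,0,0,0],[0.1,-3.7,-2.2,0,0,0,0],[0.1,-4.0,-2.7,0,0,0,0],[0.1,-4.3,-3.2,0,0,0,0]]])

```text
clock: 11.05
position: [0.5168, -0.0345, 0.1623]
tool_rot: [-2.759, 1.56, 0.824]
force: [-3.5, 2.8, 9.8]
grip_width: 0.0229
```

```bash
python3 -c "
from h import *
turn(10.35,a0=10.3,n=1);tang()
s=bot.observe();f=eyes.grab_frame('wrist');cv2.imwrite('pics/w2.png',f[:,:,::-1])
"
```

```text
t 11.05 pos [ 0.5168 -0.0345  0.1623] th0(mod 2pi) 4.0133797358024985 r 0.055133796862409566 F [-3.5  2.8  9.8] w 0.02287820641856623 q [ 0.09  0.48 -0.18  1.96  0.12  0.7  -1.28]
10.35 [0.1, -0.1, -0.3]
tangential (cw+) -0.08988823076888591 radial 4.5207707672908155
```

View pics/w2.png

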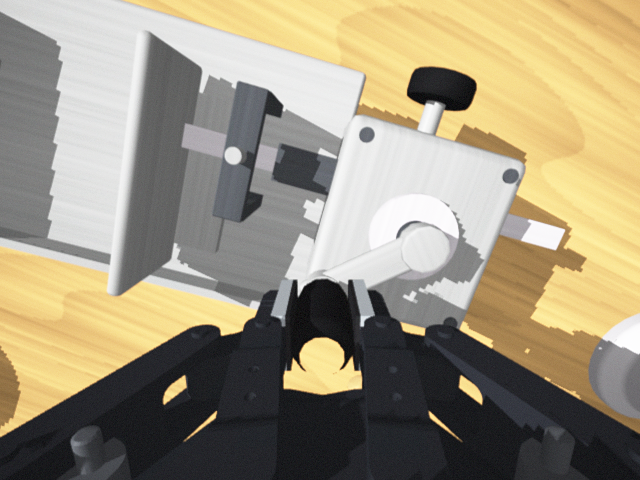

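The wrist view shows the dark strip at (305,168), clear of the shoe bridge at (240,150), with bare bar between. The shoe has therefore dropped behind the strip, and the crank angle is about 10.3. I let go and rise.

>>> step_arm(targets=[[[0,0,0,0,0,0,0.3],[0,0,0,0,0,0,0.5],[0,0,0,0,0,0,0.8],[0,0,0,0,0,0,0.8],[0,0,0,0,0,0,0.8],[0,0,0,0,0,0,0.8]]])

```text
clock: 11.7
position: [0.5175, -0.0338, 0.1622]
tool_rot: [-2.784, 1.559, 0.799]
force: [0.0, 1.0, -0.1]
grip_width: 0.0683
```

>>> step_arm(targets=[[[-1,0,0,0,0,0,0.8],[-2.5,0,0,0,0,0,0.8],[-4.5,0,0,0,0,0,0.8],[-6.5,0,0,0,0,0,0.8],[-8.5,0,0,0,0,0,0.8],[-10,0,0,0,0,0,0.8],[-11,0,0,0,0,0,0.8],[-11,0,0,0,0,0,0.8]]])

```text
clock: 12.5
position: [0.517, -0.0347, 0.2736]
tool_rot: [-2.906, 1.557, 0.677]
force: [0.4, -0.3, -0.1]
grip_width: 0.0684
```

```bash
python3 -c "
from h import *
to([.5,-.03,.27])
f=eyes.grab_frame('wrist');cv2.imwrite('pics/w3.png',f[:,:,::-1])
f=eyes.grab_frame('side');cv2.imwrite('pics/s3.png',f[:,:,::-1])
"
```

```text
t 12.5 pos [ 0.517  -0.0347  0.2736] q [ 0.11  0.33 -0.2   1.86  0.07  0.95 -1.24] F [ 0.4 -0.3 -0.1] w 0.06844909609299611
axes
 [[ 0.01   0.428 -0.904]
 [ 0.008 -0.904 -0.428]
 [-1.    -0.003 -0.013]]
shift cm [ 0.35 -1.15  1.34]
```

View pics/w3.png

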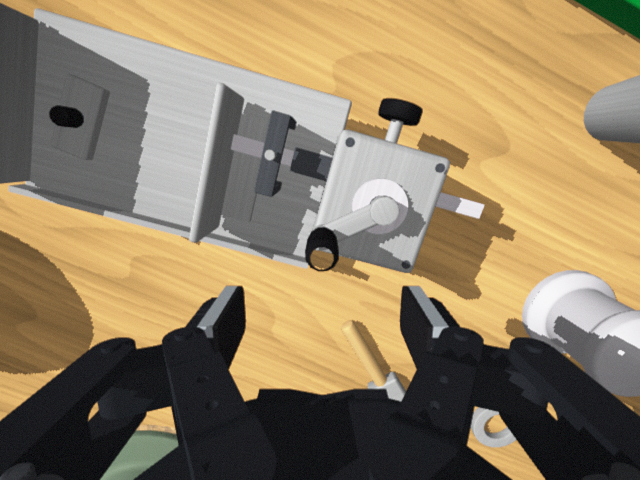

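View pics/s3.png

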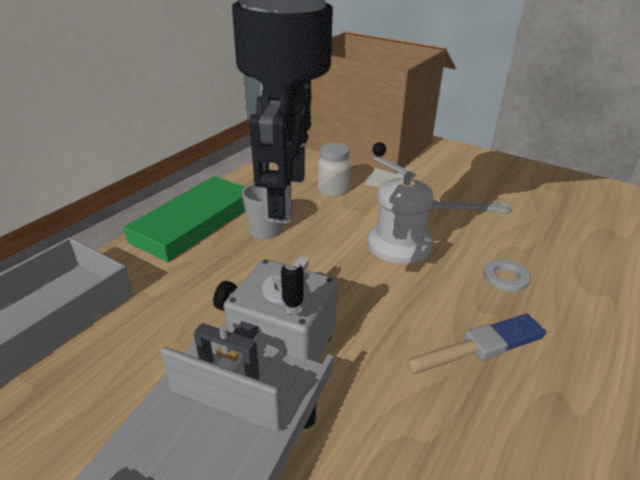

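The gripper is clear. The grip is at (320,250) in the wrist view, the strip at (312,165) is past the bridge at (272,155), and the mill's ball is unchanged at (379,150) in the side view.

```bash
python3 -c "
from workcell import bot
print(bot.job_done())"
```

```text
the job is handed in; nothing more can be done
None
```

I turned the slicer crank clockwise from about 0.73 to about 10.3 rad, let go, raised the gripper clear and handed the job in at about 12.6 s. That is about 1.3 rad past the nominal release at 9.0, within the half-turn limit.

- **Release:** the final wrist picture shows the dark strip clear of the shoe's bridge, with bare bar between them and the pusher plate drawn close to the housing.
- **Letting go:** the wrist force was near zero after the gripper opened. The mill's ball is at the same pixel in the side view as at the start.
- **Not clearly confirmed by force:** I could not feel the release as a sharp force drop. The readings along the turn only fell from about 3 N at 8.6 rad to between 0 and 1 N after that, and they were noisy. I judged the release from the tracked angle and the strip's position.
- **Axis offset:** the tool's circle sat about 2.5 mm from the first camera estimate of the axis, so I corrected the centre along the way. Sampled wrist forces stayed below about 30 N.

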